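# Take the drainer pan apart onto the oven tray

### The arm

A 6-joint arm with a two-finger parallel gripper is mounted at the origin on a cart in front of the work surface, level with it; the furniture and walls round the work are solid. World frame = base frame: x ahead of the robot, y to its left, z up, the work surface at z = 0. Lengths are in mm, angles in rad, forces in N, time in s.
With the tool pointing down it reaches from about 350 to 975 mm from the base axis. Payload 7.1 kg.
Tool frame: the origin (TCP) lies midway between the tips of the shut fingers; the grasp point (between the pads) lies 19 mm behind it (ctrl.grasp_offset is the distance from the TCP to the grasp point, in mm); z points along the fingers, y is the line along which they close (so a half turn about z gives the same grasp; the last joint's range is limited). The gripper opens to 88 mm and grips with 3 to 60 N. Pads are 20 mm wide; open, the fingers measure 115 mm over their backs; the gripper's body (75 mm by 178 mm) begins 61 mm behind the grasp point.
Start: joints at [-1.203, 0.423, 1.63, -0, 1.089, -0.019], TCP at [235.783, -578.802, 222.675] pointing down, gripper open.
Joint ranges: [-3, 3], [-0.9, 2.11], [0.09, 2.58], [-1.31, 4.45], [0.11, 2.69], [-2.54, 2.54]. Speed limits (rad/s): [2.39, 2.39, 3.01, 3.14, 3.14, 3.14].

### API

Orientations are given as a rotation vector (axis times angle).
In Python, from workcell import sensors, viewer, ctrl gives the robot as it stands. The module is installed in compiled form; this text tells all that it offers.
- The arm moves only by the shell command python3 -m handwheel 'ROWS'. ROWS is JSON, a list of rows, each a list of 7 numbers: the shift along the tool's x, y, z in mm, then the turn, a rotation vector about the tool's x, y, z in rad, then the closure, from 0 (fully open) to 1 (shut). In form: [[x, y, z, rx, ry, rz, jaw], ...]. A call has 1 to 10 rows; each row shifts and turns the commanded pose from where the row before left it, along the tool's axes as they then stand; what a row does not reach is not made up. A row lasts 1/8 s, in which the tool goes at most 62.5 mm and 10.7 degrees, less where a joint would pass 70% of its speed; a pose out of reach is approached as far as the arm can. A call is refused whole if a number of a shift passes 62.5 or a number of a turn 0.188, either way. A call with a gripper value outside its range is refused whole. The fingers move at their own pace and stop on an object; the grip force is fixed at half the most. Time passes only in rows, so rows that do not move let the fingers close. It gives the time, the measured TCP pose, the force, the opening and the grip force at its end, in the units of the state.
- sensors.get_obs(): the state, without advancing time (a new reading comes with each control period).
- viewer.get_image(name): name is "side" or "top" or "wrist"; returns a dict with "frame" (384x512x3 uint8, blue, green, red), "fov_y" (degrees; the focal length in pixels is half the picture's height over the tangent of half this angle, whatever the lens; pixels are square), "cx", "cy" (the principal point, pixels), "distortion" ([k1, k2, p1, p2, k3] as OpenCV has them; the pictures are not rectified), "R" (3x3) and "t" (3): a world point X has camera coordinates R X + t. Camera axes: x right, y down, z forward; pixel columns grow to the right and rows downward; lengths in mm; the calibration is good to about 2 mm. A picture is of the moment at which its call begins. There is no depth.
- ctrl.close_job(): hands the job in; it is judged then, once.
The state is a dict: "t": time; "qpos": joint angles; "qvel": joint speeds; "joint_torque": joint torques, N m; "ee_pos": TCP position; "orientation": TCP orientation; "ft_force": force on the tool from outside, world axes, zero at the start; "moment": the same for the moment, N m; "width": finger opening in mm; "grasp_force": force on a finger pad.
Only numpy, scipy, OpenCV 4.12 (cv2) and the standard library are available. Lean on these libraries where they do the work, as an engineer would, in place of code of your own. Each camera call takes 0.05 s, during which the arm holds its last target. There are 200 camera calls.

### The job

Take the lidded pan apart for washing up: first lift off the lid and set it down gently on the oven tray, flat on the tray's floor with its handle up. Then lift the drainer insert with the green handle out of the pan and set it down gently beside the lid, also flat on the tray's floor with its handle up. Leave the pan itself standing where it is.

Things in the scene. Friction and masses are not known exactly. Their poses are not given: they have to be found in the camera images.
- pan: rectangular steel kitchen pan that starts with drainer and lid on it; rim 132 mm (its x) by 108 mm (its y), 70 mm high, loose on the worktop. Origin: centre of its underside; z up. It stands left or right of the tray; a like pan, open and empty (not listed), stands on the other side.
- lid: domed steel lid, 144 (x) by 120 (y) mm, about 0.25 kg, open below. Origin: centre of its lower edge, 66 mm above the pan's; z up. Flat top at z 50 mm; over it a black bar handle along x, 84 mm long, 14 wide (y), z 71 to 81 mm, on 8 mm posts at x +-32 mm, gap below the bar. Skirt overlaps the pan's rim by 4 mm, 4 mm play; lift straight up.
- drainer: perforated steel tray hung in the pan by its flange, hidden under the lid; about 0.2 kg. Origin: centre of its underside, 42 mm above the pan's; z up. Tray 96 (x) by 76 (y) mm, flange 128 by 84, its top at z 30 mm. Green bar handle along x, 90 mm long, 12 wide (y), z 57 to 67 mm, on 6 mm posts at x +-38 mm, all above the pan's rim. 6 mm play; lift straight up 35 mm or more.
- tray: shallow aluminium oven tray, fixed on the worktop, 240 (its x) by 350 (its y) mm. Origin: centre of its underside; z up. Inner floor at z 3 mm, 234 by 344 mm; rim at z 20 mm. Lid and drainer fit side by side along its y, for instance at y +80 and -80 mm, their x along its x. Behind it, under an overhead shelf, a ladle hangs about 0.65 m from the robot: keep the hand clear of it.
Mind the look-alikes: they are no part of the job. Leave any red look-alike of the pan alone.

How it is judged (in metres and radians):
On the way:
1. the lid lies released on the tray's floor while the drainer still hangs in the pan (z of lid in the frame of tray below 0.009 m and x of lid in the frame of tray between -0.11 and 0.11 m and y of lid in the frame of tray between -0.165 and 0.165 m and angle between lid's own z axis and vertical below 0.17 rad and linear speed of lid below 0.03 m/s and contact force between the fingers and lid below 0.1 N and distance between drainer and pan below 0.06 m), for 0.2 s.
At the end, for the whole second after the job is handed in: Lid and drainer both lie on the tray's floor (origins less than 9 mm above the tray's underside and over the tray), within 10 degrees of level with handles up, at rest and released; the pan stands upright (10 degrees) less than 50 mm from where it started (z of each of lid, drainer in the frame of tray below 0.009 m and x of lid in the frame of tray between -0.11 and 0.11 m and y of lid in the frame of tray between -0.165 and 0.165 m and angle between each of lid, drainer, pan's own z axis and vertical below 0.17 rad and linear speed of each of lid, drainer below 0.03 m/s and contact force between the fingers and lid below 0.1 N and x of drainer in the frame of tray between -0.11 and 0.11 m and y of drainer in the frame of tray between -0.165 and 0.165 m and contact force between the fingers and drainer below 0.1 N and distance of pan from where it was at the start of the episode below 0.05 m); the robot touches nothing.
It fails at once if the lid is dropped or slammed down (faster than 0.8 m/s within 30 mm of the worktop) (height (world z) of lid below 0.03 m and linear speed of lid above 0.8 m/s).
It fails at once if the drainer is dropped or slammed down (faster than 0.8 m/s within 30 mm of the worktop) (height (world z) of drainer below 0.03 m and linear speed of drainer above 0.8 m/s).
It also fails if it takes over 58 s, if anything falls off the work surface, if the arm or the gripper's body presses on something with over 40 N, if the wrist force passes 120 N, or if a joint passes its speed limit or range.

## Working session

There is one attempt and no reset: what is moved stays moved. The work goes in short steps, Python scripts to look and compute and a shell command to move; the robot and the scene stay as the last step left them, time stands still between calls to the robot, and variables do not carry over. Pictures are saved under pics/ and viewed, at most 10 in all, crops included, and the job is handed in when it is done.

```bash
mkdir -p pics
cat > h.py <<'E'
import numpy as np, cv2
from scipy.spatial.transform import Rotation as Ro
from workcell import sensors, viewer, ctrl
def K(im):
    f=im["frame"].shape[0]/2/np.tan(np.radians(im["fov_y"])/2)
    return np.array([[f,0,im["cx"]],[0,f,im["cy"]],[0,0,1.]])
def cal(im): return K(im),np.array(im["distortion"],float),np.array(im["R"],float),np.array(im["t"],float).ravel()
def ray(c,uv,z):
    k,d,R,t=c
    p=cv2.undistortPoints(np.array(uv,float).reshape(-1,1,2),k,d).reshape(-1,2)
    D=np.c_[p,np.ones(len(p))]@R; o=-R.T@t
    return o+D*((z-o[2])/D[:,2])[:,None]
def proj(c,P):
    k,d,R,t=c
    return cv2.projectPoints(np.array(P,float).reshape(-1,1,3),cv2.Rodrigues(R)[0],t,k,d)[0].reshape(-1,2)
E
python3 - <<'E'
from h import *
import pickle
for n in("top","side"):
    im=viewer.get_image(n); pickle.dump(im,open(n+".pkl","wb"))
    cv2.imwrite(f"pics/{n}0.png",cv2.resize(im["frame"],(800,600)))
    print(n,-cal(im)[2].T@cal(im)[3])
o=sensors.get_obs(); print(o["t"],Ro.from_rotvec(o["orientation"]).as_matrix().round(3))
E
```

```text
top [ 244.65264115  214.23914874 1305.57640097]
side [ 313.94532485 1487.34672863 1006.74086006]
0.1 [[ 0.926  0.377 -0.   ]
 [ 0.377 -0.926  0.001]
 [ 0.    -0.001 -1.   ]]
```

View pics/top0.png

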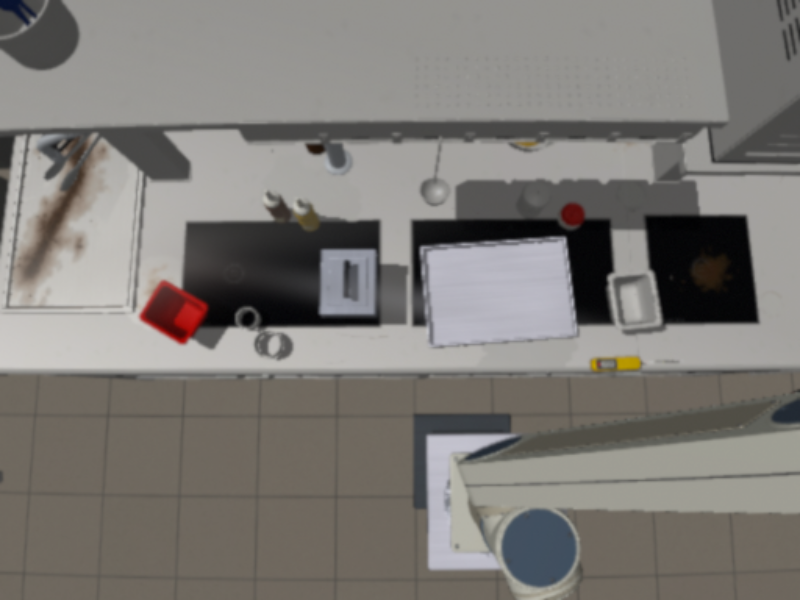

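View pics/side0.png

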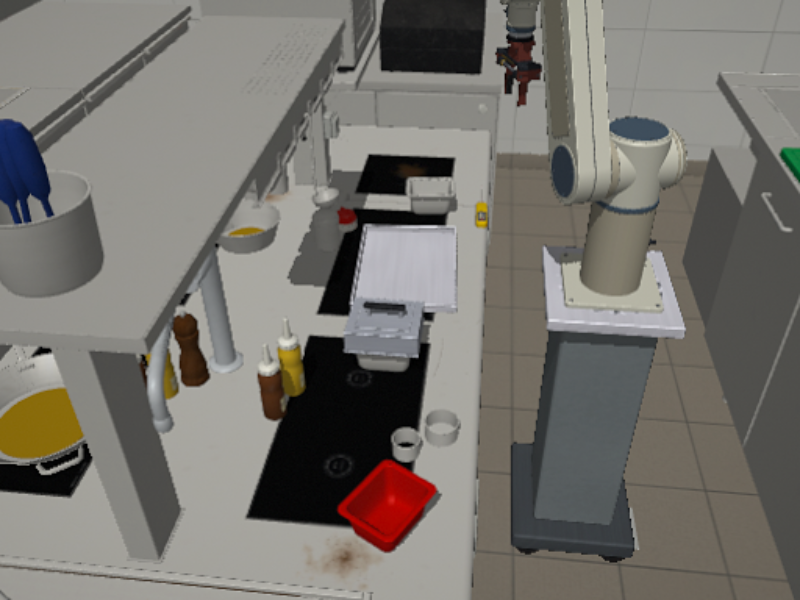

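The top view shows the lidded pan at (349,283) with its black bar from (351,262) to (351,300), left of the tray. The tray's corners are at about (421,246), (567,238), (578,336) and (431,347). The ladle hangs behind at (435,190), and the red pan is at (173,311). I'll enlarge the pan and tray.

Run:
```python
from h import *
import pickle
im=pickle.load(open("top.pkl","rb"))
c=im["frame"][145:230,195:375]
cv2.imwrite("pics/crop0.png",cv2.resize(c,None,fx=4.4,fy=4.4,interpolation=cv2.INTER_CUBIC))
```

```text
(no output)
```

View pics/crop0.png

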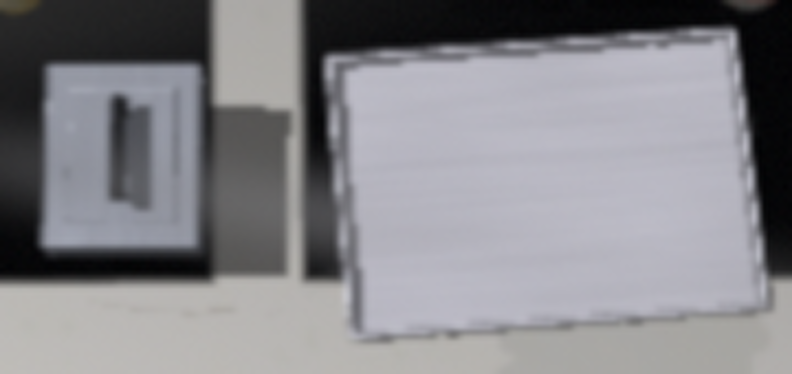

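The crop shows the lid's lower edge at corners (44,62), (203,63), (199,250) and (38,248). The bar runs from (118,95) to (118,200), with its shadow to the right. The tray's outer corners are (324,55), (737,28), (771,308) and (352,341).

Run:
```python
from h import *
import pickle
im=pickle.load(open("top.pkl","rb")); c=cal(im)
u=lambda a:(np.array(a)+.5)/4.4-.5+[195,145]
L=ray(c,u([(44,62),(203,63),(199,250),(38,248)]),66); H=ray(c,u([(118,95),(118,201)]),147); T=ray(c,u([(324,55),(737,28),(771,308),(352,341)]),20)
print("lid",L.round(),L.mean(0)); print("bar",H.round(),H.mean(0)); print("tray",T.round(),T.mean(0))
for A,B in((L[3],L[0]),(L[2],L[1]),(H[1],H[0]),(T[3],T[0]),(T[2],T[1])): d=B-A; print(np.linalg.norm(d).round(),np.arctan2(d[1],d[0]).round(3))
for A,B in((L[1],L[0]),(L[2],L[3]),(T[1],T[0]),(T[2],T[3])): d=B-A; print(np.linalg.norm(d).round(),np.arctan2(-d[0],d[1]).round(3))
```

```text
lid [[578. 405.  66.]
 [576. 273.  66.]
 [421. 277.  66.]
 [423. 407.  66.]] [499.48989922 340.40506212  66.        ]
bar [[530. 335. 147.]
 [447. 334. 147.]] [488.36962824 334.4362456  147.        ]
tray [[ 595.  172.   20.]
 [ 616. -183.   20.]
 [ 375. -198.   20.]
 [ 350.  152.   20.]] [483.9819648  -14.25213658  20.        ]
155.0 -0.013
156.0 -0.02
83.0 0.01
245.0 0.082
242.0 0.061
131.0 -0.015
130.0 -0.019
356.0 0.061
351.0 0.07
```

```bash
python3 -m handwheel '[[0,0,-10,0,0,0.129,0],[0,0,-10,0,0,0.129,0],[0,0,-10,0,0,0.129,0],[25,-50,0,0,0,0,0],[25,-50,0,0,0,0,0],[25,-50,0,0,0,0,0],[25,-50,0,0,0,0,0],[25,-50,0,0,0,0,0],[25,-50,0,0,0,0,0],[20,-50,0,0,0,0,0]]'
```

```text
t: 1.35
ee_pos: [406.4, -227.1, 252.6]
orientation: [-3.142, 0.0, -0.0]
ft_force: [0.6, -0.3, 0.0]
width: 87.8
grasp_force: 0.0
```

```bash
python3 -m handwheel '[[10,-60,0,0,0,0,0],[10,-60,0,0,0,0,0],[10,-60,0,0,0,0,0],[10,-60,0,0,0,0,0],[10,-60,0,0,0,0,0],[10,-60,0,0,0,0,0],[10,-60,0,0,0,0,0],[10,-60,0,0,0,0,0],[4,-60,0,0,0,0,0],[0,-23,0,0,0,0,0]]'
python3 - <<'E'
from h import *
im=viewer.get_image("wrist"); c=cal(im); f=im["frame"]
o=sensors.get_obs(); print(o["t"],o["ee_pos"],o["qpos"],Ro.from_rotvec(o["orientation"]).as_matrix().round(3),-c[2].T@c[3])
bar=[(490+x,334+y,147) for x in(-42,42) for y in(-7,7)]; print(proj(c,bar).round())
import pickle; pickle.dump(im,open("w1.pkl","wb")); cv2.imwrite("pics/w1.png",f)
E
```

```text
t: 2.6
ee_pos: [489.6, 336.9, 252.1]
orientation: [3.142, 0.004, -0.001]
ft_force: [-0.0, 0.0, -0.2]
width: 87.8
grasp_force: 0.0
2.65 [489.53810587 337.8867415  252.10358531] [5.83688259e-01 3.46859942e-01 1.67273949e+00 9.23835926e-04
 1.12191988e+00 2.15154474e+00] [[ 1.     0.003 -0.   ]
 [ 0.003 -1.     0.001]
 [-0.    -0.001 -1.   ]] [557.05872352 337.02887207 413.40552784]
[[263. 239.]
 [246. 239.]
 [264. 139.]
 [246. 139.]]
```

View pics/w1.png

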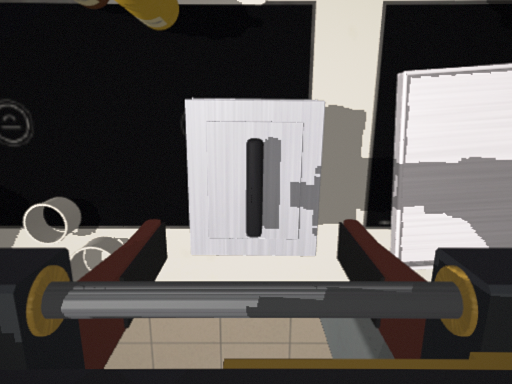

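The wrist view shows the black bar spanning columns 246–263 and rows 138–238. That is within 1 px of the prediction, so the bar centre is (490, 334). I'll descend and grip.

```bash
python3 -m handwheel '[[0,4,25,0,0,0,0],[0,0,25,0,0,0,0],[0,0,25,0,0,0,0],[0,0,25,0,0,0,0],[0,0,16,0,0,0,0],[0,0,10,0,0,0,0],[0,0,0,0,0,0,0],[0,0,0,0,0,0,1],[0,0,0,0,0,0,1],[0,0,0,0,0,0,1]]'
```

```text
t: 3.9
ee_pos: [490.2, 330.4, 127.2]
orientation: [-3.141, 0.0, -0.001]
ft_force: [-0.4, -0.2, -0.7]
width: 61.1
grasp_force: 0.0
```

```bash
python3 -m handwheel '[[0,0,0,0,0,0,1],[0,0,0,0,0,0,1],[0,0,0,0,0,0,1],[0,0,0,0,0,0,1]]'
```

```text
t: 4.4
ee_pos: [490.0, 330.2, 126.7]
orientation: [-3.141, 0.0, -0.0]
ft_force: [0.7, 1.3, -0.2]
width: 21.1
grasp_force: 0.3
```

```bash
python3 -m handwheel '[[0,-3,0,0,0,0,1],[0,0,0,0,0,0,1],[0,0,0,0,0,0,1],[0,0,0,0,0,0,1]]'
```

```text
t: 4.9
ee_pos: [490.0, 333.2, 126.7]
orientation: [-3.141, 0.0, -0.0]
ft_force: [-0.6, 0.5, 0.4]
width: 13.9
grasp_force: 30.0
```

Gripped. I'll lift straight up.

```bash
python3 -m handwheel '[[0,0,-5,0,0,0,1],[0,0,-8,0,0,0,1],[0,0,-12,0,0,0,1],[0,0,-20,0,0,0,1],[0,0,-25,0,0,0,1],[0,0,-25,0,0,0,1],[0,0,-15,0,0,0,1],[0,0,-5,0,0,0,1],[0,0,0,0,0,0,1],[0,0,0,0,0,0,1]]'
python3 - <<'E'
from h import *
im=viewer.get_image("wrist");cv2.imwrite("pics/w2.png",im["frame"])
o=sensors.get_obs(); print(o["ee_pos"],o["ft_force"],o["moment"])
E
```

```text
t: 6.15
ee_pos: [489.5, 332.8, 240.7]
orientation: [3.141, -0.0, -0.002]
ft_force: [1.2, -0.2, -2.5]
width: 13.7
grasp_force: 30.0
[489.525113   332.84083376 240.71370662] [ 0.54138641  0.12352155 -1.44526268] [ 0.05696968 -0.01898126  0.0361298 ]
```

View pics/w2.png

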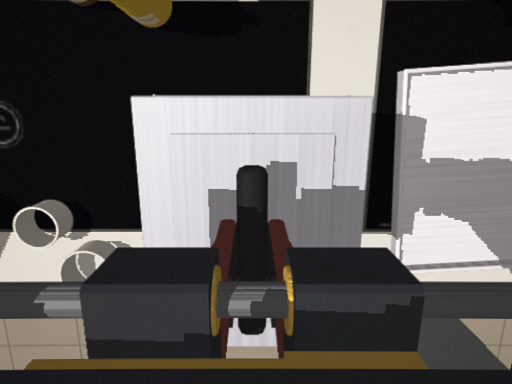

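The lid is level in the gripper, its bar at columns 237–268, and clear of the pan. I'll carry it to (478, 71).

```bash
python3 -m handwheel '[[0,15,0,0,0,0,1],[-2,30,0,0,0,0,1],[-2,40,0,0,0,0,1],[-2,50,0,0,0,0,1],[-2,50,0,0,0,0,1],[-2,40,0,0,0,0,1],[-2,25,0,0,0,0,1],[0,12,0,0,0,-0.066,1],[0,0,0,0,0,0,1],[0,0,0,0,0,0,1]]'
```

```text
t: 7.45
ee_pos: [477.7, 71.1, 241.6]
orientation: [-3.14, -0.101, 0.0]
ft_force: [0.2, 0.8, -1.5]
width: 13.3
grasp_force: 30.0
```

```bash
python3 -m handwheel '[[0,0,15,0,0,0,1],[0,0,25,0,0,0,1],[0,0,30,0,0,0,1],[0,0,30,0,0,0,1],[0,0,25,0,0,0,1],[0,0,15,0,0,0,1],[0,0,10,0,0,0,1],[0,0,5,0,0,0,1],[0,0,0,0,0,0,1],[0,0,0,0,0,0,1]]'
python3 - <<'E'
from h import *
im=viewer.get_image("side"); cv2.imwrite("pics/s2.png",cv2.resize(im["frame"][100:280,180:340],None,fx=3.3,fy=3.3))
E
```

```text
t: 8.7
ee_pos: [478.4, 71.2, 87.2]
orientation: [-3.14, -0.103, -0.002]
ft_force: [0.5, 0.4, -1.2]
width: 13.5
grasp_force: 30.0
```

View pics/s2.png

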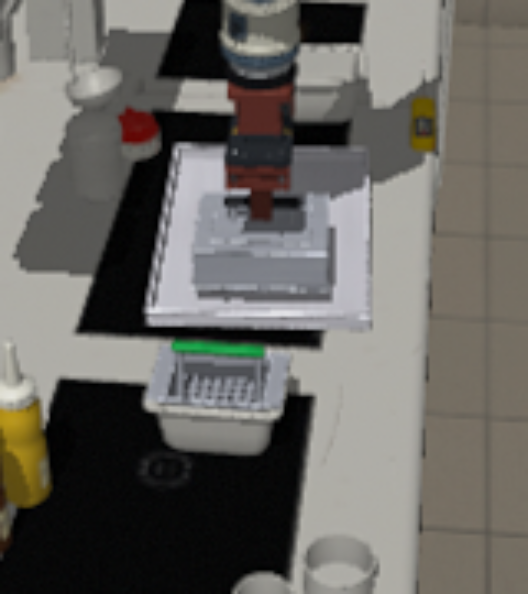

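The lid hangs low and level over the near half of the tray. The drainer, with its green bar at (218,349), still sits in the pan. I'll lower slowly.

```bash
python3 -m handwheel '[[0,0,6,0,0,0,1],[0,0,6,0,0,0,1],[0,0,4,0,0,0,1],[0,0,3,0,0,0,1],[0,0,2,0,0,0,1],[0,0,0,0,0,0,1],[0,0,0,0,0,0,1]]'
```

```text
t: 9.62
ee_pos: [478.0, 71.2, 65.8]
orientation: [-3.14, -0.103, -0.0]
ft_force: [1.1, 0.4, -2.3]
width: 13.9
grasp_force: 30.0
```

```bash
python3 -m handwheel '[[0,0,1,0,0,0,1],[0,0,1,0,0,0,1],[0,0,0,0,0,0,1]]'
```

```text
t: 10.0
ee_pos: [478.0, 71.2, 63.7]
orientation: [-3.14, -0.103, -0.0]
ft_force: [0.1, 0.6, -1.6]
width: 13.6
grasp_force: 30.0
```

```bash
python3 -m handwheel '[[0,0,1,0,0,0,1],[0,0,0.5,0,0,0,1],[0,0,0,0,0,0,1]]'
```

```text
t: 10.38
ee_pos: [478.0, 71.2, 63.6]
orientation: [-3.14, -0.103, -0.001]
ft_force: [-5.9, -1.0, 19.3]
width: 13.8
grasp_force: 30.0
```

Contact. I'll release and open fully.

```bash
python3 -m handwheel '[[0,0,-1,0,0,0,1],[0,0,0,0,0,0,0.4],[0,0,0,0,0,0,0.4],[0,0,0,0,0,0,0.4],[0,0,0,0,0,0,0.4],[0,0,-15,0,0,0,0.4],[0,0,-30,0,0,0,0.4],[0,0,-40,0,0,0,0.3],[0,0,-50,0,0,0,0],[0,0,-50,0,0,0,0]]'
```

```text
t: 11.62
ee_pos: [477.6, 71.1, 250.7]
orientation: [-3.14, -0.103, -0.001]
ft_force: [1.4, -0.2, 0.1]
width: 77.9
grasp_force: 0.0
```

```bash
python3 -m handwheel '[[0,0,0,0,0,0.066,0],[2,-40,0,0,0,0,0],[2,-50,0,0,0,0,0],[2,-60,0,0,0,0,0],[2,-60,0,0,0,0,0],[2,-40,10,0,0,0,0],[2,-13,20,0,0,0,0],[0,0,10,0,0,0,0],[0,0,0,0,0,0,0],[0,0,0,0,0,0,0]]'
python3 - <<'E'
from h import *
im=viewer.get_image("wrist"); c=cal(im)
o=sensors.get_obs(); print(o["t"],o["ee_pos"])
print(proj(c,[(490+x,334,109) for x in(-45,45)]).round())
cv2.imwrite("pics/w3.png",im["frame"]); import pickle; pickle.dump(im,open("w3.pkl","wb"))
t=viewer.get_image("top"); cv2.imwrite("pics/t3.png",t["frame"])
E
```

```text
t: 12.88
ee_pos: [490.3, 332.9, 208.6]
orientation: [3.142, -0.003, 0.0]
ft_force: [0.3, 0.1, -0.1]
width: 88.0
grasp_force: 0.0
12.925 [490.46753617 333.19842512 208.8364778 ]
[[250. 246.]
 [250. 136.]]
```

View pics/w3.png

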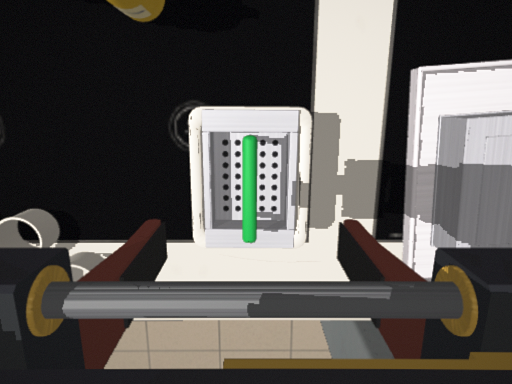

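The green bar runs from (250,136) to (249,242), matching the prediction, so no lateral correction is needed beyond 1 mm. The lid lies flat in the tray at right. I'll descend 122 mm and grip.

```bash
python3 -m handwheel '[[1,-1,25,0,0,0,0],[0,0,30,0,0,0,0],[0,0,30,0,0,0,0.3],[0,0,22,0,0,0,0.5],[0,0,10,0,0,0,0.6],[0,0,5,0,0,0,0.6],[0,0,0,0,0,0,0.6],[0,0,0,0,0,0,1],[0,0,0,0,0,0,1],[0,0,0,0,0,0,1]]'
```

```text
t: 14.22
ee_pos: [491.1, 335.3, 86.5]
orientation: [-3.141, 0.0, -0.001]
ft_force: [0.4, 0.3, 0.5]
width: 11.5
grasp_force: 30.1
```

```bash
python3 -m handwheel '[[0,0,0,0,0,0,1],[0,0,0,0,0,0,1],[0,0,0,0,0,0,1]]'
```

```text
t: 14.6
ee_pos: [491.1, 335.3, 86.5]
orientation: [-3.141, 0.0, -0.001]
ft_force: [-0.7, -1.4, 5.4]
width: 11.7
grasp_force: 30.0
```

```bash
python3 -m handwheel '[[0,0,-4,0,0,0,1],[0,0,-6,0,0,0,1],[0,0,-8,0,0,0,1],[0,0,-12,0,0,0,1],[0,0,-20,0,0,0,1],[0,0,-25,0,0,0,1],[0,0,-25,0,0,0,1],[0,0,-25,0,0,0,1],[0,0,-15,0,0,0,1],[0,0,-5,0,0,0,1]]'
python3 - <<'E'
from h import *
im=viewer.get_image("wrist");t=viewer.get_image("top")
o=sensors.get_obs(); print(o["ee_pos"],o["ft_force"],o["moment"])
cv2.imwrite("pics/wt4.png",np.hstack([cv2.resize(im["frame"],(400,300)),cv2.resize(t["frame"][140:230,190:310+70],(400,189))[:, :].copy() if 0 else cv2.resize(t["frame"][130:265,190:370],(400,300))]))
E
```

```text
t: 15.85
ee_pos: [491.2, 335.3, 232.3]
orientation: [-3.141, 0.0, -0.002]
ft_force: [-0.2, 0.1, -2.1]
width: 12.0
grasp_force: 30.0
[490.90964389 335.10650299 231.32701225] [-0.67319422  0.37757313 -1.63291645] [0.03629854 0.02273265 0.04032289]
```

View pics/wt4.png

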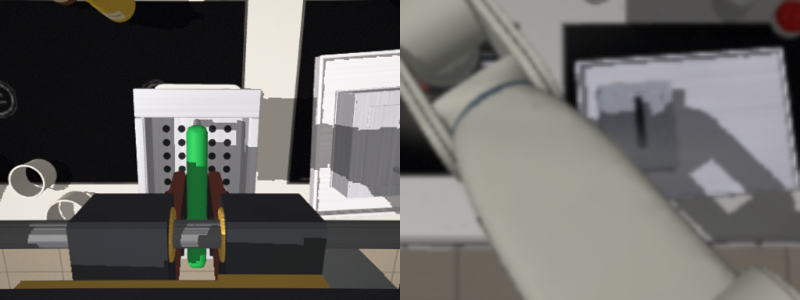

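The drainer is out and level, its green bar held at (197,190) left. In the right half the lid lies in the left part of the tray, with its bar at (640,120). I'll carry the drainer to (490, -98).

```bash
python3 -m handwheel '[[0,15,0,0,0,0,1],[0,35,0,0,0,0,1],[0,55,0,0,0,0,1],[0,60,0,0,0,0,1],[0,60,0,0,0,0,1],[0,60,0,0,0,0,1],[0,60,0,0,0,0,1],[0,50,0,0,0,0,1],[0,28,0,0,0,0,1],[0,10,0,0,0,-0.066,1]]'
```

```text
t: 17.2
ee_pos: [489.5, -100.1, 230.3]
orientation: [-3.14, -0.101, 0.003]
ft_force: [-0.8, -0.2, -2.5]
width: 11.6
grasp_force: 30.0
```

```bash
python3 -m handwheel '[[0,0,0,0,0,0,1],[0,0,15,0,0,0,1],[0,0,25,0,0,0,1],[0,0,35,0,0,0,1],[0,0,35,0,0,0,1],[0,0,25,0,0,0,1],[0,0,15,0,0,0,1],[0,0,8,0,0,0,1],[0,0,4,0,0,0,1],[0,0,0,0,0,0,1]]'
```

```text
t: 18.45
ee_pos: [491.2, -97.9, 69.5]
orientation: [3.14, 0.103, 0.001]
ft_force: [0.2, 0.3, -1.8]
width: 11.8
grasp_force: 30.0
```

```bash
python3 -m handwheel '[[0,0,6,0,0,0,1],[0,0,6,0,0,0,1],[0,0,4,0,0,0,1],[0,0,2,0,0,0,1],[0,0,1,0,0,0,1],[0,0,1,0,0,0,1],[0,0,0,0,0,0,1]]'
```

```text
t: 19.32
ee_pos: [490.9, -97.9, 49.2]
orientation: [3.14, 0.103, 0.0]
ft_force: [0.9, 0.5, -2.3]
width: 12.0
grasp_force: 30.0
```

```bash
python3 -m handwheel '[[0,0,1,0,0,0,1],[0,0,0.5,0,0,0,1],[0,0,0,0,0,0,1]]'
```

```text
t: 19.7
ee_pos: [491.0, -97.9, 48.1]
orientation: [3.14, 0.103, 0.0]
ft_force: [-1.7, 0.5, 4.7]
width: 11.7
grasp_force: 30.0
```

Contact. I'll release and retreat straight up, opening only partly so as not to touch the lid.

```bash
python3 -m handwheel '[[0,0,0,0,0,0,0.5],[0,0,0,0,0,0,0.5],[0,0,0,0,0,0,0.5],[0,0,0,0,0,0,0.5],[0,0,-15,0,0,0,0.5],[0,0,-30,0,0,0,0.5],[0,0,-50,0,0,0,0.5],[0,0,-50,0,0,0,0.5],[0,0,-50,0,0,0,0.5],[0,0,-20,0,0,0,0.5]]'
python3 - <<'E'
from h import *
im=viewer.get_image("wrist");t=viewer.get_image("side")
cv2.imwrite("pics/ws5.png",np.hstack([cv2.resize(im["frame"],(400,300)),cv2.resize(t["frame"][120:255,180:360],(400,300))]))
E
```

```text
t: 20.95
ee_pos: [492.1, -98.1, 267.0]
orientation: [3.138, 0.103, 0.009]
ft_force: [-0.0, -0.6, -0.3]
width: 43.4
grasp_force: 0.0
```

View pics/ws5.png

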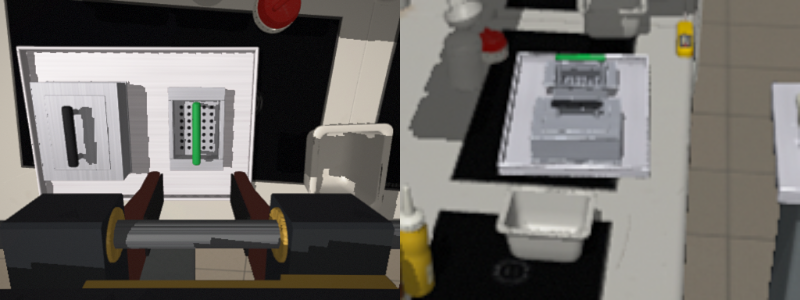

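The lid (bar at (70,135)) and drainer (bar at (196,133)) lie flat inside the tray, handles up. The pan stands empty in place at (545,225) right, and the hand is clear.

```bash
python3 -m handwheel '[[0,0,0,0,0,0,0.5],[0,0,0,0,0,0,0.5],[0,0,0,0,0,0,0.5]]'; python3 -c "
from workcell import ctrl
print(ctrl.close_job())"
```

```text
t: 21.42
ee_pos: [490.3, -97.7, 261.6]
orientation: [-3.139, -0.103, 0.003]
ft_force: [-0.3, -0.5, -0.8]
width: 43.8
grasp_force: 0.0
the job is handed in; nothing more can be done
None
```

I handed the job in at about 21 s: in the last pictures the lid and drainer lie flat side by side on the tray with handles up, and the pan stands empty where it was; no verdict was shown.

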